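Balance mirror arms on a knife edge and reject the bad ones

ROBOT

A 7-joint arm with a two-finger parallel gripper is mounted at the origin on the work surface. World frame = base frame: x ahead of the robot, y to its left, z up, the work surface at z = 0. Lengths are in m, angles in rad, forces in N, time in s.
With the tool pointing down it reaches from about 0.35 to 0.775 m from the base axis. Payload 3.1 kg.
Tool frame: the origin (TCP) lies at the very end of the fingers, on their centre line; the grasp point (between the pads) lies 19 mm behind it (robot.hold_point_z is the distance from the TCP to the grasp point, in m); z points along the fingers, y is the direction in which the jaws open and shut (so a half turn about z gives the same grasp; the last joint's range is limited). The gripper opens to 85 mm and grips with 20 to 120 N. Pads are 22 mm wide; open, the fingers measure 114 mm over their backs; the gripper's body (76 mm by 85 mm) begins 54 mm behind the grasp point. The pads swing forward as they close: fully open they stand 13 mm farther back than shut.
Start: joints at [1.093, 0.311, 0.014, 1.512, -0.004, 1.319, -0.027], TCP at [0.232, -0.499, 0.231] pointing down, gripper open.
Joint ranges: [-2.7, 2.7], [-0.3, 1.91], [-1.27, 1.3], [0.12, 2.57], [-1.44, 4.58], [0.2, 2.03], [-3.05, 3.05]. Speed limits (rad/s): [2.79, 2.79, 3.14, 3.14, 3.14, 3.14, 3.14].

INTERFACE

Orientations are given as a unit quaternion [x, y, z, w].
In Python, from cell import robot, vision gives the robot as it stands. Calls block until the motion is done:
- robot.move_pose(position, orientation): joint-space move of the TCP to a pose.
- robot.movel(position, v=0.15, attitude=None, contact_N=None): straight line of the TCP; attitude=None keeps the orientation; v is the mean speed in m/s. With contact_N (N) it stops when the force on the tool has changed by that much, and returns True; else False.
- robot.set_joints(angles): joint-space move.
- robot.gripper_to(opening): opening from 0.0 (shut) to 1.0 (fully open); the grip force is fixed at half the most; returns when the fingers have stopped.
- robot.dwell(seconds).
- robot.solve_ik(position, orientation): joint angles nearest the present ones, or None.
- robot.get_state(): the state.
- vision.read_camera(name): name is "scene" or "top"; returns a dict with "color" (420x560x3 uint8, red, green, blue), "z_map" (420x560 float32, m along the optical axis (not along the pixel's ray), 0 where there is no reading), "mtx" (3x3 intrinsics, pixels), "dist_coeffs" ([k1, k2, p1, p2, k3] as OpenCV has them; the pictures are not rectified), "extrinsics" (4x4, takes a point from world to camera coordinates). Camera axes: x right, y up, looking along -z (the intrinsics and any distortion apply to the point x, -y, -z); pixel columns grow to the right and rows downward; lengths in m; the calibration is good to about 2 mm. A picture is of the moment at which its call begins.
A pose or a line that the arm cannot do raises robot.MotionError and nothing moves.
- robot.job_done(): hands the job in, once; it reports no verdict.
The state is a dict: "t": time; "joints": joint angles; "joint_vel": joint speeds; "joint_efforts": joint torques, N m; "ee_pos": TCP position; "tool_rot": TCP orientation; "ft_force": force on the tool from outside, world axes, zero at the start; "ft_torque": the same for the moment, N m; "opening": opening from 0.0 (shut) to 1.0 (fully open).
Only numpy, scipy, OpenCV 4.12 (cv2) and the standard library are available. Lean on these libraries where they do the work, as an engineer would, in place of code of your own. Each camera call takes 0.05 s, during which the arm holds its last target.

TASK

Only one of the three mirror arms in the sloping rack is properly balanced: find it by trying them on the knife-edge stand, pivot pin across the two edges and the fingers let go. Leave the good arm resting level on the edges by its pin, and lay the two that tip flat in the red reject tray, mirror up. Set the arms down gently, never drop one, and do not disturb the other things on the bench.

Things in the scene. Friction and masses are not known exactly. Their poses are not given: they have to be found in the camera images.
- pivot_1 (a point): centre of the 7 mm thick, 60 mm long steel pivot pin across the middle of mirror arm 1: chrome bar 14 mm wide, 192 mm long in all, 0.25 to 0.32 kg. x: along the bar to the brass counterweight, y: along the pin, z: up, out of the mirror. Bar x -64 to 62, z -14 to 0 mm; mirror cell 36 mm across, x -100 to -64, z -24 to -6; counterweight 28 mm across, x 62 to 92, z -24 to 4
- pivot_2 (a point): the same for mirror arm 2, alike to the eye. On each arm the bare bar from x = 14 to 52 mm and from -50 to -14 mm is free for fingers to close across it, both in the rack and on the stand; on a flat floor an arm lies level on its cell and counterweight, which reach 24 mm below the pin's centre
- pivot_3 (a point): the same for mirror arm 3, alike to the eye. The core sealed inside the counterweight has the right weight in one of the three arms; in one it is too light (the mirror end sinks) and in one too heavy. Which arm has which changes every time and cannot be seen
- rack: green rack, fixed, 275 mm wide; origin on the bench under the middle arm's pin. The three arms lie side by side, pins 95 mm up, 75 mm apart along its y, leaning 35 degrees, counterweights up at its +x side, hooked over the upper of two round 8 mm cross rods (58 mm above and 56 mm below the pin, along the slope). It has 4 mm of play uphill; brass pegs 10 mm tall flank each bar: lift square to the slope
- stand: knife-edge balancing stand, fixed; origin: middle of its grey base, 170 x 90 x 14 mm. Two upright blades carry parallel knife edges along its x, 40 mm apart, 25 mm long, with a 5 mm upstand at each end. The arm's bar goes between the blades along x, either way round; the pin lies across both edges. Two rubber-topped rest posts, 10 mm thick, tops 52 mm high, stand at x = +52 and -52 mm
- knife_mid (a point): point on the stand where a pin's centre lies when an arm rests mid-way on the edges: 80 mm above the bench, 3.5 mm above the edges; x along the edges, z up. The pin rolls almost freely and an arm's weight hangs about 10 mm below it: let go, a good arm stays level, a wrong one swings at once some 13 degrees down on to a rest post
- tray: red reject tray, fixed, open above: 240 mm (its x) by 200 mm (its y), walls 4 mm thick and 30 mm high, floor 4 mm thick. Origin: centre of the underside. An arm lying flat on the floor has its pin 28 mm above the bench. Two arms fit side by side, each along x
- mount_ring_mid (a point): bystander: black camera mount ring, 68 mm across, 18 mm high; its centre
- glass_filter_mid (a point): bystander: frosted glass filter in a black mount, 50 mm across, 6 mm high; its centre
- draw_tube_mid (a point): bystander: lacquered brass draw tube standing upright, 37 mm across, 110 mm tall; its centre
- fluid_bottle_mid (a point): bystander: lens fluid bottle, 48 mm across, 110 mm tall; its centre
- eyepiece_mid (a point): bystander: black eyepiece standing upright, 34 mm across, 58 mm tall; its centre
- screwdriver_grip (a point): bystander: screwdriver lying on the bench; the middle of its handle
Not all that is in view belongs to the job. What is shaped like the part that bears pivot_1 but black is not meant.

How it is judged:
By the outcome, as a careful person would: the job done as asked, in the order asked, and still so for the second after the job is handed in, with the robot touching nothing.
It also fails if it takes over 72 s, if anything falls off the work surface, if the arm or the gripper's body presses on something with over 40 N, if the wrist force passes 120 N, or if a joint passes its speed limit or range.

## Working session

There is one attempt and no reset: what is moved stays moved. The work goes in short steps, each a Python script; the robot and the scene stay as the last script left them, time stands still between calls to the robot, and variables do not carry over. Pictures are saved under pics/ and viewed, and the job is handed in when it is done.

```bash
ls -la; mkdir -p pics; cat > look.py <<'E'
import cv2,numpy as np,pickle,sys
from cell import robot,vision
def snap(tag):
    for n in ("scene","top"):
        d=vision.read_camera(n)
        pickle.dump(d,open(f"pics/{tag}_{n}.pkl","wb"))
        cv2.imwrite(f"pics/{tag}_{n}.png",cv2.resize(d["color"][:,:,::-1],(784,588),interpolation=cv2.INTER_CUBIC))
E
python3 - <<'E'
from look import *
snap("a")
for n in("scene","top"):
    d=pickle.load(open(f"pics/a_{n}.pkl","rb"));print(d["mtx"],d["dist_coeffs"],d["extrinsics"].round(4))
s=robot.get_state();print({k:np.round(v,3) for k,v in s.items()})
print(robot.hold_point_z)
E
```

```text
total 12
drwxr-xr-x  3 agent agent 4096 Dec  7 14:31 .
drwxr-xr-x 23 root  root  4096 Dec  7 14:31 ..
drwxr-xr-x  2 agent agent 4096 Dec  7 14:31 pics
[[407.72484198   0.         282.14974942]
 [  0.         407.72484198 212.17902442]
 [  0.           0.           1.        ]] [0.02363984 0.         0.         0.         0.        ] [[ 0.5524  0.8335  0.0041 -0.3015]
 [-0.5838  0.3834  0.7157  0.2206]
 [ 0.595  -0.3978  0.6984 -1.3103]
 [ 0.      0.      0.      1.    ]]
[[403.65215875   0.         274.72830266]
 [  0.         403.65215875 203.31024432]
 [  0.           0.           1.        ]] [0.01603889 0.         0.         0.         0.        ] [[-0.0023 -0.9995  0.033  -0.0057]
 [ 0.992   0.0019  0.126  -0.536 ]
 [-0.126   0.033   0.9915 -0.9765]
 [ 0.      0.      0.      1.    ]]
{'t': np.float64(0.1), 'joints': array([ 1.093,  0.312,  0.014,  1.513, -0.004,  1.319, -0.027]), 'joint_vel': array([-0.   , -0.003,  0.   , -0.003, -0.   ,  0.   , -0.   ]), 'joint_efforts': array([ 1.0000e-03, -3.8085e+01,  1.4700e-01, -2.3124e+01,  1.2000e-02,
        8.0000e-03, -0.0000e+00]), 'ee_pos': array([ 0.232, -0.498,  0.23 ]), 'tool_rot': array([ 0.976,  0.216, -0.   , -0.001]), 'ft_force': array([ 0.175, -0.377, -1.089]), 'ft_torque': array([-0.023, -0.02 ,  0.004]), 'opening': np.float64(1.004)}
0.0187
```

View pics/a_scene.png

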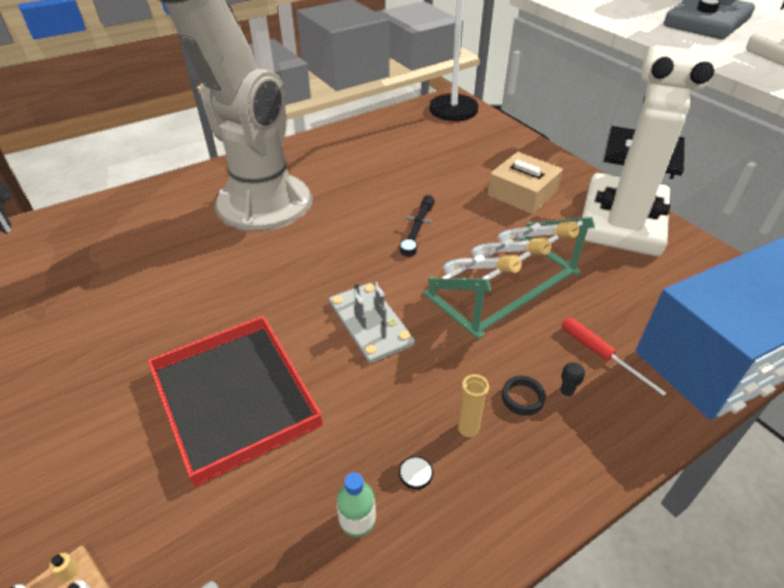

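View pics/a_top.png

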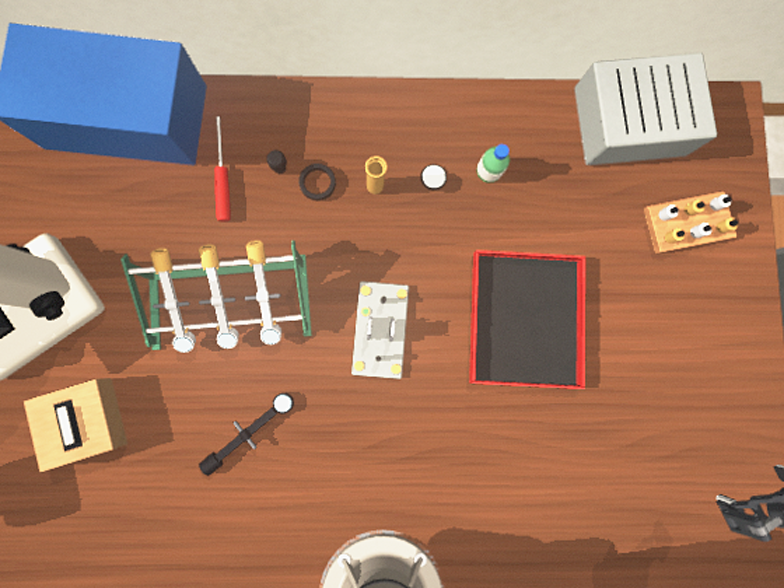

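```bash
cat >> look.py <<'E'
def load(tag,n): return pickle.load(open(f"pics/{tag}_{n}.pkl","rb"))
def crop(tag,n,u0,v0,u1,v1,s,out):
    d=load(tag,n);im=d["color"][v0:v1,u0:u1,::-1]
    im=cv2.resize(im,None,fx=s,fy=s,interpolation=cv2.INTER_CUBIC)
    for u in range((u0//10+1)*10,u1,10):
        x=int((u-u0+.5)*s); cv2.line(im,(x,0),(x,6 if u%50 else 14),(0,0,255),1)
        if u%20==0: cv2.putText(im,str(u),(x-10,24),0,.4,(0,0,255),1)
    for v in range((v0//10+1)*10,v1,10):
        y=int((v-v0+.5)*s); cv2.line(im,(0,y),(6,y),(0,0,255),1)
        if v%20==0: cv2.putText(im,str(v),(8,y+4),0,.4,(0,0,255),1)
    cv2.imwrite(f"pics/{out}.png",im); print(im.shape)
def ray(d,uv):
    p=cv2.undistortPoints(np.array([[uv]],float),d["mtx"],d["dist_coeffs"])[0,0]
    return np.array([p[0],-p[1],-1.0])
def w(d,uv,z=None,depth=None):
    "world point at pixel: on plane z, or by depth"
    r=ray(d,uv);E=d["extrinsics"];R,t=E[:3,:3],E[:3,3]
    c=-R.T@t;dr=R.T@r
    k=(z-c[2])/dr[2] if z is not None else depth
    return c+k*dr
def cloud(d):
    h,wd=d["z_map"].shape;u,v=np.meshgrid(np.arange(wd),np.arange(h))
    p=cv2.undistortPoints(np.stack([u,v],-1).reshape(-1,1,2).astype(float),d["mtx"],d["dist_coeffs"])[:,0]
    r=np.stack([p[:,0],-p[:,1],-np.ones(len(p))],1)*d["z_map"].reshape(-1,1)
    E=d["extrinsics"];return ((r-E[:3,3])@E[:3,:3]).reshape(h,wd,3)
def proj(d,P):
    P=np.atleast_2d(P);E=d["extrinsics"];c=P@E[:3,:3].T+E[:3,3]
    c=c*[1,-1,-1];return cv2.projectPoints(c,np.zeros(3),np.zeros(3),d["mtx"],d["dist_coeffs"])[0][:,0]
def tri(d1,uv1,d2,uv2):
    A=[];b=[]
    for d,uv in((d1,uv1),(d2,uv2)):
        E=d["extrinsics"];R,t=E[:3,:3],E[:3,3];c=-R.T@t;dr=R.T@ray(d,uv);dr/=np.linalg.norm(dr)
        M=np.eye(3)-np.outer(dr,dr);A.append(M);b.append(M@c)
    X=np.linalg.lstsq(np.vstack(A),np.hstack(b),rcond=None)[0]
    return X
E
python3 - <<'E'
from look import *
crop("a","top",80,160,230,260,5,"c1")
crop("a","top",245,190,430,285,4,"c2")
crop("a","scene",295,150,430,245,5,"c3")
crop("a","scene",100,195,300,345,4,"c4")
E
```

```text
(500, 750, 3)
(380, 740, 3)
(475, 675, 3)
(600, 800, 3)
```

View pics/c1.png

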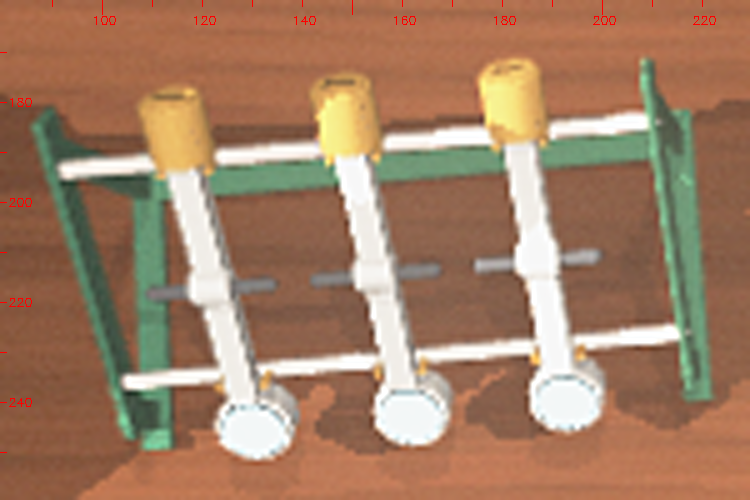

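View pics/c2.png

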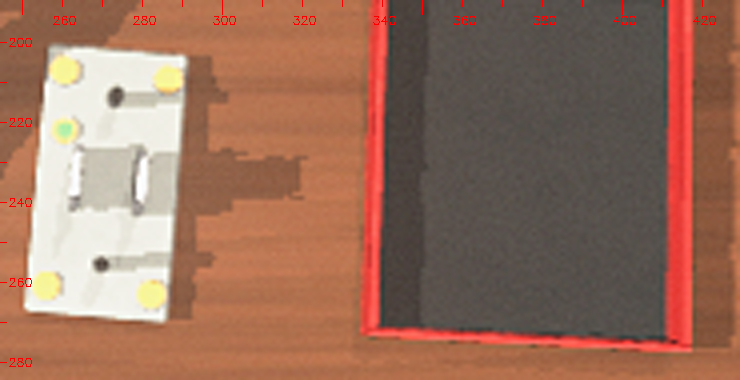

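View pics/c3.png

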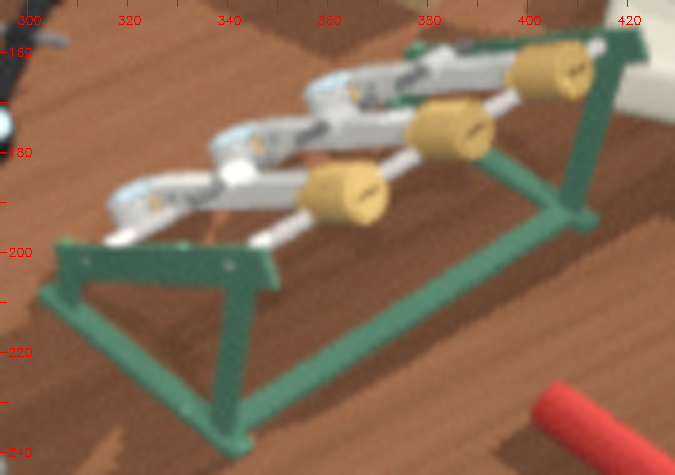

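View pics/c4.png

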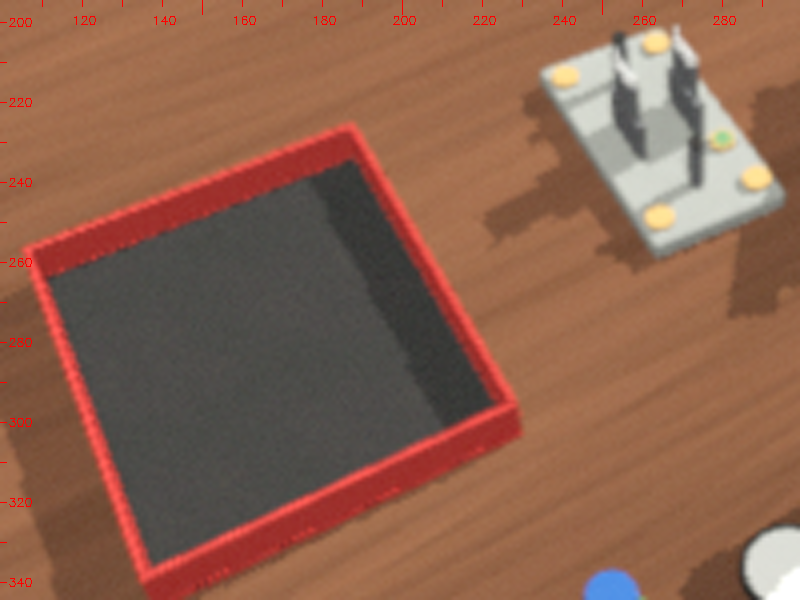

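```bash
cat > fit.py <<'E'
from look import *
from scipy.optimize import least_squares
def T(p,X):
    c,s=np.cos(p[2]),np.sin(p[2]);X=np.asarray(X,float)
    return X@np.array([[c,s,0],[-s,c,0],[0,0,1]])+[p[0],p[1],0]
def fit(obs,p0):
    # obs: list of (cam d, model pts, pixels)
    f=lambda p:np.concatenate([(proj(d,T(p,M))-px).ravel() for d,M,px in obs])
    r=least_squares(f,p0,loss="soft_l1");return r.x,f(r.x).reshape(-1,2)
S,C=np.sin(np.radians(35)),np.cos(np.radians(35))
def slope(x,y,z): # arm-frame point in rack frame
    return [x*C-z*S,y,0.095+x*S+z*C]
E
python3 - <<'E'
from fit import *
t=load("a","top");s=load("a","scene")
np.set_printoptions(precision=4,suppress=True)
px=np.array([(110,218.5),(134,216.5),(142.5,215.5),(167,213.5),(175.5,213),(199,210.5)])
M=[[0,y,.095] for y in(.105,.045,.03,-.03,-.045,-.105)]
p,r=fit([(t,M,px)],[.5,.3,0]);print("rack",p,r)
stop=np.array([(256.5,201),(291,203.5),(286,269.5),(251,267)])-.0
Ms=[[.085,.045,.014],[.085,-.045,.014],[-.085,-.045,.014],[-.085,.045,.014]]
q,r=fit([(t,Ms,stop)],[.5,0,0]);print("stand top",q,r)
sc=np.array([(296,239.5),(264,254.5),(234.5,212),(266,201)])
sc=np.array([(294,242),(263,257.5),(235,213),(268,202)])
# order match unknown: project q
print(proj(s,T(q,Ms)))
px=np.array([(338,189.5),(417,190.5),(417,277),(335,273)])
Mt=[[.12,.1,.03],[.12,-.1,.03],[-.12,-.1,.03],[-.12,.1,.03]]
print(proj(t,T([.5,-.22,0],Mt)))
C_=cloud(t)
for uv in [(120,217),(155,215),(188,212),(265,235),(280,235),(273,213),(270,255),(380,230),(338,230),(414,230),(380,273)]: print(uv,C_[uv[1],uv[0]])
crop("a","top",325,165,435,290,5,"c5")
E
```

```text
rack [0.5015 0.2742 0.0897] [[-1.3467  0.1045]
 [ 1.0997 -0.2085]
 [-0.8214  0.2162]
 [ 0.8692 -0.0743]
 [-1.1134 -0.1442]
 [ 1.3411  0.0861]]
stand top [ 0.4582  0.0027 -0.0794] [[-0.2977 -0.8026]
 [ 0.3128 -0.4599]
 [ 0.4448  0.7162]
 [-0.4498  0.4488]]
[[296.3285 242.1234]
 [263.3525 255.9499]
 [233.7138 211.7733]
 [264.3559 200.5571]]
[[319.3867 170.9079]
 [397.2075 171.2235]
 [401.1567 266.0415]
 [320.9711 266.2152]]
(120, 217) [0.4954 0.3517 0.0995]
(155, 215) [0.5001 0.2726 0.0992]
(188, 212) [0.507  0.1973 0.0996]
(265, 235) [0.4578 0.0183 0.0143]
(280, 235) [ 0.4549 -0.0169  0.0742]
(273, 213) [ 0.5097 -0.0009  0.0527]
(270, 255) [0.4078 0.0065 0.0501]
(380, 230) [ 0.4713 -0.2791  0.0003]
(338, 230) [ 0.4695 -0.1642  0.0305]
(414, 230) [ 0.4706 -0.3629  0.0129]
(380, 273) [ 0.3618 -0.2747  0.0017]
(625, 550, 3)
```

View pics/c5.png

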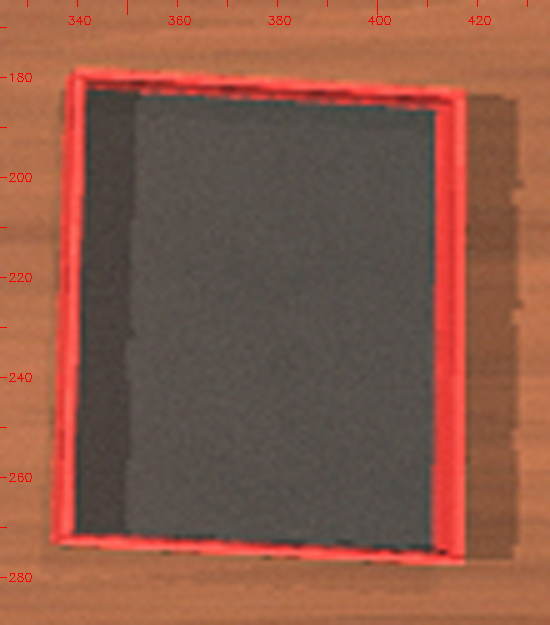

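```bash
python3 - <<'E'
from fit import *
t=load("a","top");s=load("a","scene")
np.set_printoptions(precision=4,suppress=True)
Ms=[[.085,.045,.014],[.085,-.045,.014],[-.085,-.045,.014],[-.085,.045,.014]]
stop=np.array([(256.5,201),(291,203.5),(286,269.5),(251,267)])
Mt=[[.12,.1,.03],[.12,-.1,.03],[-.12,-.1,.03],[-.12,.1,.03]]
px=np.array([(338.5,178.5),(417.5,182.5),(417.5,277),(335,273.5)])
ps=np.array([(229.5,295),(136.5,339),(105,257),(188,225)])
p,r=fit([(t,Mt,px)],[.48,-.26,0]);print("tray top",p,r,proj(s,T(p,Mt)))
p,r=fit([(s,Mt,ps)],[.48,-.26,0]);print("tray sc",p,r)
rk=[.5015,.2742,.0897];st=[.4582,.0027,-.0794]
pts={"k":[[x,y,.0765] for x in(-.0125,.0125) for y in(-.02,.02)]+[[x,0,.052] for x in(-.052,.052)]+Ms}
for n,d,(u0,v0,u1,v1) in (("top",t,(80,160,300,280)),("scene",s,(230,150,430,275))):
    im=cv2.resize(d["color"][v0:v1,u0:u1,::-1],None,fx=3.5,fy=3.5,interpolation=cv2.INTER_CUBIC)
    def dot(P,c):
        for u,v in proj(d,P): cv2.circle(im,(int((u-u0+.5)*3.5),int((v-v0+.5)*3.5)),2,c,-1)
    dot(T(st,pts["k"]),(0,0,255))
    for y in(-.075,0,.075):
        dot(T(rk,[slope(x,y+yy,z) for x,yy,z in((0,.03,0),(0,-.03,0),(-.082,0,-.006),(.062,0,4e-3),(.092,0,-.01),(.03,0,0),(.062,.014,-.01),(.062,-.014,-.01))]),(255,0,0))
    cv2.imwrite(f"pics/o_{n}.png",im)
E
```

```text
tray top [ 0.4767 -0.2636 -0.0497] [[ 0.4267 -0.3698]
 [-0.6618 -0.271 ]
 [-0.8462  0.5173]
 [ 1.3138  0.1442]] [[229.9402 294.4676]
 [135.6683 339.182 ]
 [105.2593 256.0374]
 [188.1079 224.1385]]
tray sc [ 0.4779 -0.264  -0.0453] [[ 0.6722 -0.2874]
 [-0.4963  0.8383]
 [ 0.0374 -0.3141]
 [-0.1153 -0.5265]]
```

View pics/o_top.png

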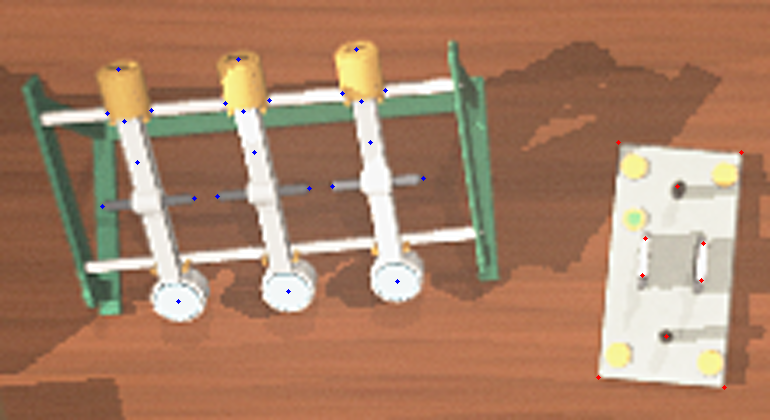

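View pics/o_scene.png

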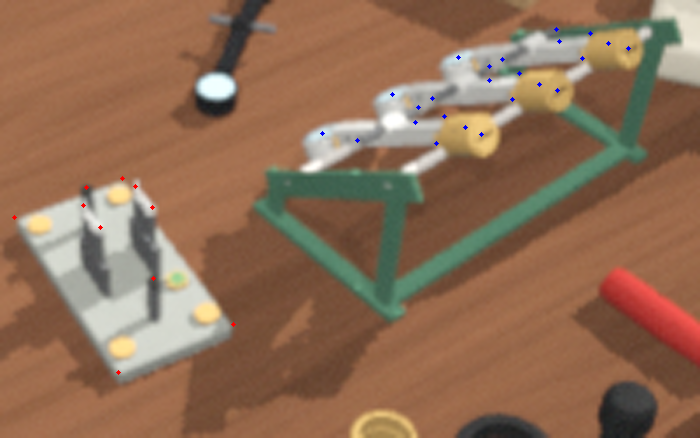

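```bash
cat > arm.py <<'E'
from fit import *
from scipy.spatial.transform import Rotation as Ro
RK=[.5015,.2742,.0897];ST=[.4582,.0027,-.0794];TR=[.4772,-.2638,-.0475]
GX,GD=.030,.021
def tcp(P,yaw,phi,gx=GX,gd=GD,up=0.):
    "phi deg: arm x axis raised by phi. up: offset along arm normal"
    Ra=Ro.from_euler("z",yaw)*Ro.from_euler("y",-np.radians(phi))
    return np.array(P)+Ra.apply([gx,0,-gd+up]),(Ra*Ro.from_matrix(np.diag([1.,-1,-1]))).as_quat()
def rackp(y): return T(RK,[[0,y,.095]])[0]
def standp(z=.080,dx=0.,dy=0.): return T(ST,[[dx,dy,z]])[0]
def trayp(y,z=.028): return T(TR,[[.004,y,z]])[0]
def st(msg=""):
    s=robot.get_state();print(msg,"t=%.2f"%s["t"],"pos",s["ee_pos"].round(4) if hasattr(s["ee_pos"],"round") else np.round(s["ee_pos"],4),"F",np.round(s["ft_force"],2),"open %.3f"%s["opening"]);return s
E
python3 - <<'E'
from arm import *
for n,a in [("rk%g"%y,tcp(rackp(y),RK[2],35,up=u)) for y in(-.075,0,.075) for u in(0,.07)]+[("st%g"%f,tcp(standp(),ST[2],f)) for f in(0,13,-13)]+[("sthigh",tcp(standp(.18),ST[2],0))]+[("tr%g"%y,tcp(trayp(y,z),TR[2],0)) for y in(.046,-.046) for z in(.028,.15)]:
    q=robot.solve_ik(*a);print(n,a[0].round(3),None if q is None else np.round(q,2))
st()
E
```

```text
rk-0.075 [0.545 0.203 0.095] [-1.48  0.42  1.14  2.22 -0.84  0.21 -1.19]
rk-0.075 [0.505 0.199 0.152] [-1.32  0.05  0.76  2.24  0.66  0.39 -2.61]
rk0 [0.538 0.277 0.095] [-1.35  0.37  0.77  2.13  0.31  0.23 -2.44]
rk0 [0.498 0.274 0.152] [-1.46  0.16  0.76  2.15  0.59  0.44 -2.69]
rk0.075 [0.531 0.352 0.095] [-1.44  0.46  0.77  2.02  0.25  0.32 -2.51]
rk0.075 [0.491 0.349 0.152] [-1.55  0.28  0.76  2.04  0.47  0.49 -2.7 ]
st0 [0.488 0.    0.059] [ 0.3   0.4  -0.43  1.89  0.21  0.89 -1.87]
st13 [0.492 0.    0.066] [ 0.4   0.27 -0.53  2.09  0.31  0.61 -1.98]
st-13 [0.483 0.001 0.053] [ 0.25  0.54 -0.37  1.7   0.16  1.16 -1.82]
sthigh [0.488 0.    0.159] [ 0.36  0.28 -0.48  1.77  0.14  1.12 -1.82]
tr0.046 [ 0.513 -0.219  0.007] [ 0.47  0.56 -0.13  1.75  0.09  0.84 -1.32]
tr0.046 [ 0.513 -0.219  0.129] [ 0.49  0.41 -0.15  1.64  0.07  1.1  -1.3 ]
tr-0.046 [ 0.509 -0.311  0.007] [ 0.56  0.62 -0.06  1.64  0.05  0.89 -1.13]
tr-0.046 [ 0.509 -0.311  0.129] [ 0.57  0.48 -0.08  1.53  0.04  1.14 -1.13]
 t=0.10 pos [ 0.2319 -0.498   0.2303] F [ 0.17 -0.38 -1.09] open 1.004
```

```bash
python3 - <<'E'
from arm import *
def tcpd(P,yaw,phi,de,gx=GX,gd=GD,up=0.):
    a,_=tcp(P,yaw,phi,gx,gd,up);return a,tcp(P,yaw,phi-de)[1]
for gx in(.03,-.03):
  for de in(0,10,15,20):
    print(gx,de)
    for y in(-.075,0,.075):
      for u in(0,.06):
        q=robot.solve_ik(*tcpd(rackp(y),RK[2],35,de,gx,up=u));print("   ",y,u,None if q is None else np.round(q,2))
    q=robot.solve_ik(*tcpd(standp(),ST[2],0,de,gx));print("   st",np.round(q,2))
E
```

```text
0.03 0
    -0.075 0 [-1.48  0.42  1.14  2.22 -0.84  0.21 -1.19]
    -0.075 0.06 [-1.31  0.09  0.76  2.24  0.63  0.35 -2.58]
    0 0 [-1.35  0.37  0.77  2.13  0.31  0.23 -2.44]
    0 0.06 [-1.44  0.19  0.77  2.15  0.57  0.4  -2.67]
    0.075 0 [-1.44  0.46  0.77  2.02  0.25  0.32 -2.51]
    0.075 0.06 [-1.53  0.3   0.77  2.03  0.45  0.46 -2.68]
   st [ 0.3   0.4  -0.43  1.89  0.21  0.89 -1.87]
0.03 10
    -0.075 0 [ 0.33  0.46 -1.02  2.01  1.    0.71 -2.78]
    -0.075 0.06 [ 0.11  0.19 -0.7   2.04  0.55  0.63 -2.44]
    0 0 [-0.19  0.38 -0.55  1.95  0.77  0.63 -2.74]
    0 0.06 [-1.17  0.21  0.57  2.    0.19  0.59 -2.26]
    0.075 0 [-0.31  0.46 -0.58  1.84  0.84  0.74 -2.88]
    0.075 0.06 [-1.28  0.31  0.57  1.89  0.17  0.65 -2.35]
   st [ 0.26  0.51 -0.38  1.73  0.17  1.11 -1.83]
0.03 15
    -0.075 0 [ 0.05  0.36 -0.63  1.94  0.6   0.66 -2.43]
    -0.075 0.06 [ 0.16  0.24 -0.75  1.96  0.48  0.74 -2.35]
    0 0 [-0.18  0.4  -0.54  1.87  0.61  0.71 -2.56]
    0 0.06 [ 0.08  0.36 -0.89  1.88  0.67  0.85 -2.62]
    0.075 0 [-0.23  0.51 -0.68  1.76  0.76  0.83 -2.76]
    0.075 0.06 [-1.
[... 1377 characters left out ...]
-0.71  2.11  0.49  0.63 -2.43]
    0 0 [-0.28  0.37 -0.46  2.01  0.66  0.6  -2.68]
    0 0.06 [-0.05  0.28 -0.76  2.03  0.64  0.73 -2.69]
    0.075 0 [-0.35  0.46 -0.56  1.9   0.76  0.72 -2.86]
    0.075 0.06 [-1.16  0.29  0.38  1.95  0.19  0.66 -2.42]
   st [ 0.28  0.47 -0.4   1.81  0.14  1.15 -1.83]
-0.03 20
    -0.075 0 [-0.06  0.35 -0.5   2.01  0.47  0.63 -2.36]
    -0.075 0.06 [ 0.17  0.25 -0.78  2.03  0.44  0.74 -2.36]
    0 0 [-0.23  0.4  -0.49  1.94  0.53  0.69 -2.53]
    0 0.06 [ 0.15  0.4  -1.01  1.95  0.68  0.87 -2.69]
    0.075 0 [-0.26  0.51 -0.65  1.82  0.68  0.81 -2.76]
    0.075 0.06 [-0.2   0.41 -0.76  1.85  0.62  0.89 -2.74]
   st [ 0.26  0.53 -0.38  1.74  0.13  1.25 -1.82]
```

```bash
cat >> arm.py <<'E'
def tcp(P,yaw,phi,de=0.,gx=GX,gd=GD,up=0.,alt=0.):
    Ra=Ro.from_euler("z",yaw)*Ro.from_euler("y",-np.radians(phi))
    Rt=Ro.from_euler("z",yaw)*Ro.from_euler("y",-np.radians(phi-de))
    return np.array(P)+Ra.apply([gx,0,-gd+up])+[0,0,alt],(Rt*Ro.from_matrix(np.diag([-1.,1,-1]))).as_quat()
DE=15.
E
python3 - <<'E'
from arm import *
for n,a in [("rk%g"%y,tcp(rackp(y),RK[2],35,DE,up=u)) for y in(-.075,0,.075) for u in(0,.07)]+[("st%g"%f,tcp(standp(),ST[2],f)) for f in(0,13,-13)]+[("sthigh",tcp(standp(.22),ST[2],0,DE))]+[("tr%g"%y,tcp(trayp(y,z),TR[2],0,d)) for y in(.046,-.046) for z in(.028,.15) for d in (0,DE)]:
    q=robot.solve_ik(*a);print(n,a[0].round(3),None if q is None else np.round(q,2))
st()
robot.move_pose(*tcp(standp(.24),ST[2],10,0)); st("via"); print(np.round(robot.get_state()["joints"],2))
robot.gripper_to(.5)
q=robot.solve_ik(*tcp(rackp(-.075),RK[2],35,DE,up=.07));print(np.round(q,2))
st()
E
```

```text
rk-0.075 [0.545 0.203 0.095] [ 0.09  0.37 -0.68  1.94  0.63  0.67  0.69]
rk-0.075 [0.505 0.199 0.152] [ 0.07  0.2  -0.64  1.96  0.4   0.74  0.85]
rk0 [0.538 0.277 0.095] [ 0.02  0.47 -0.81  1.86  0.79  0.79  0.45]
rk0 [0.498 0.274 0.152] [-0.    0.3  -0.78  1.88  0.57  0.83  0.59]
rk0.075 [0.531 0.352 0.095] [ 0.01  0.68 -1.08  1.75  1.04  1.02  0.2 ]
rk0.075 [0.491 0.349 0.152] [ 0.1   0.61 -1.25  1.77  0.98  1.13  0.2 ]
st0 [0.488 0.    0.059] [ 0.49  0.45 -0.67  1.89  0.34  0.92  1.15]
st13 [0.492 0.    0.066] [ 0.54  0.3  -0.7   2.08  0.4   0.63  1.08]
st-13 [0.483 0.001 0.053] [ 0.44  0.61 -0.65  1.69  0.32  1.2   1.18]
sthigh [0.488 0.    0.199] [ 0.46  0.49 -0.7   1.47  0.24  1.54  1.23]
tr0.046 [ 0.513 -0.219  0.007] [ 0.74  0.61 -0.51  1.74  0.37  0.89  1.59]
tr0.046 [ 0.513 -0.219  0.007] [ 0.65  0.78 -0.53  1.47  0.43  1.26  1.55]
tr0.046 [ 0.513 -0.219  0.129] [ 0.78  0.46 -0.56  1.62  0.27  1.13  1.68]
tr0.046 [ 0.513 -0.219  0.129] [ 0.67  0.66 -0.57  1.37  0.37  1.48  1.6 ]
tr-0.046 [ 0.509 -0.311  0.007] [ 0.86  0.68 -0.51  1.63  0.38  0.94  1.75]
tr-0.046 [ 0.509 -0.311  0.007] [ 0.75  0.83 -0.5   1.36  0.46  1.31  1.69]
tr-0.046 [ 0.509 -0.311  0.129] [ 0.89  0.54 -0.54  1.51  0.29  1.17  1.82]
tr-0.046 [ 0.509 -0.311  0.129] [ 0.76  0.72 -0.54  1.25  0.41  1.53  1.74]
 t=0.10 pos [ 0.2319 -0.498   0.2303] F [ 0.17 -0.38 -1.09] open 1.004
via t=2.12 pos [ 0.4914 -0.0013  0.2245] F [-0.07 -0.83 -0.45] open 0.998
[ 0.55  0.11 -0.65  1.82  0.11  1.07  1.36]
[ 0.21  0.23 -0.8   1.96  0.47  0.76  0.8 ]
 t=2.61 pos [0.4913 0.     0.2245] F [-0.97  0.   -0.24] open 0.500
```

```bash
python3 - <<'E'
from arm import *
P=rackp(-.075)
robot.move_pose(*tcp(P,RK[2],35,DE,up=.07)); st("pre")
p,q=tcp(P,RK[2],35,DE)
print(robot.movel(p,v=.08,contact_N=6)); st("down")
snap("b")
crop("b","top",150,160,240,260,6,"b1")
crop("b","scene",290,130,430,230,5,"b2")
E
```

```text
pre t=3.47 pos [0.5055 0.1976 0.1526] F [ 0.03 -0.53 -0.15] open 0.503
False
down t=4.49 pos [0.5448 0.203  0.0955] F [ 0.26  0.08 -0.75] open 0.499
(600, 540, 3)
(500, 700, 3)
```

View pics/b1.png

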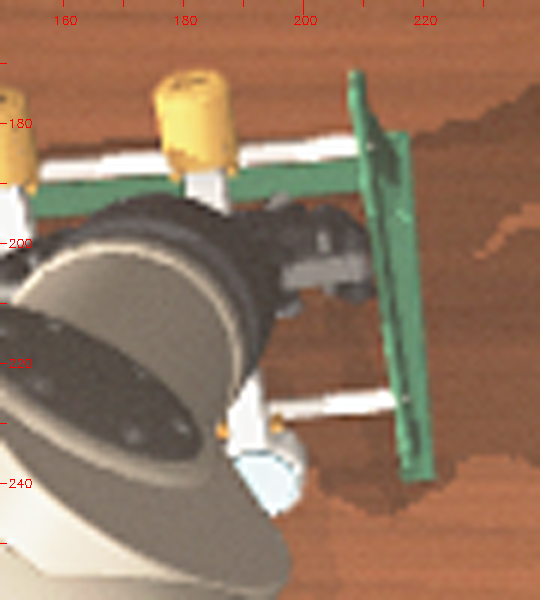

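View pics/b2.png

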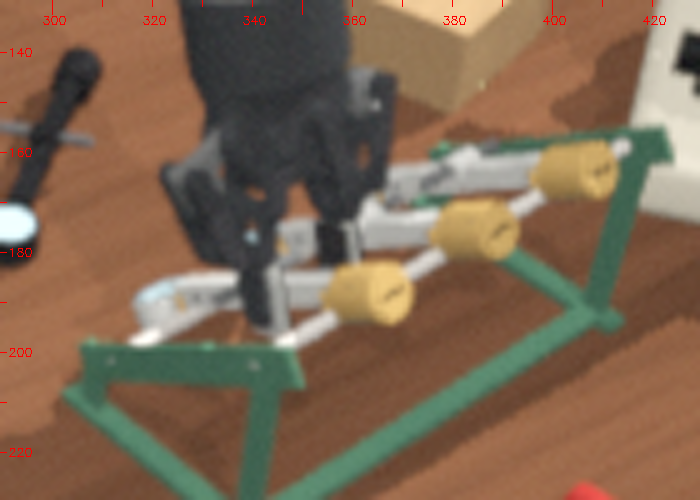

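```bash
python3 - <<'E'
from arm import *
P=rackp(-.075)
robot.gripper_to(0); st("grip")
p,q=tcp(P,RK[2],35,DE,up=.06)
robot.movel(p,v=.12); s=st("lifted")
a=tcp(standp(.165),ST[2],0,DE)
qq=robot.solve_ik(*a);print(np.round(qq,2))
robot.move_pose(*a); st("above stand")
snap("d")
crop("d","top",230,170,320,290,5,"d1")
crop("d","scene",200,130,340,250,5,"d2")
E
```

```text
grip t=4.96 pos [0.5447 0.203  0.0955] F [-2.12 -0.22  4.44] open 0.148
lifted t=5.61 pos [0.5101 0.1989 0.1434] F [-1.14  0.19 -2.73] open 0.148
[ 0.45  0.54 -0.68  1.55  0.26  1.43  1.22]
above stand t=6.42 pos [0.4884 0.001  0.143 ] F [ 0.98  0.65 -2.12] open 0.146
(600, 450, 3)
(600, 700, 3)
```

View pics/d1.png

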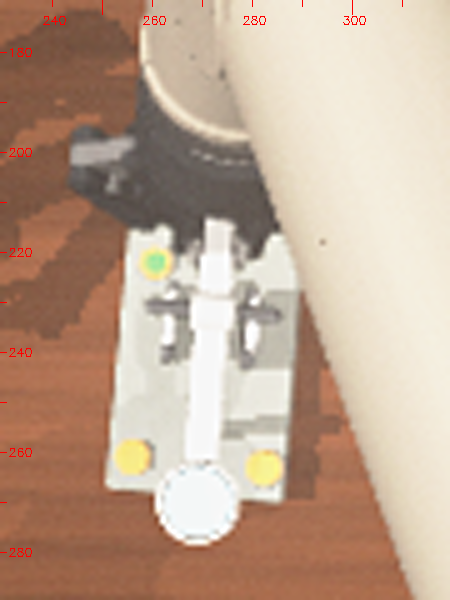

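View pics/d2.png

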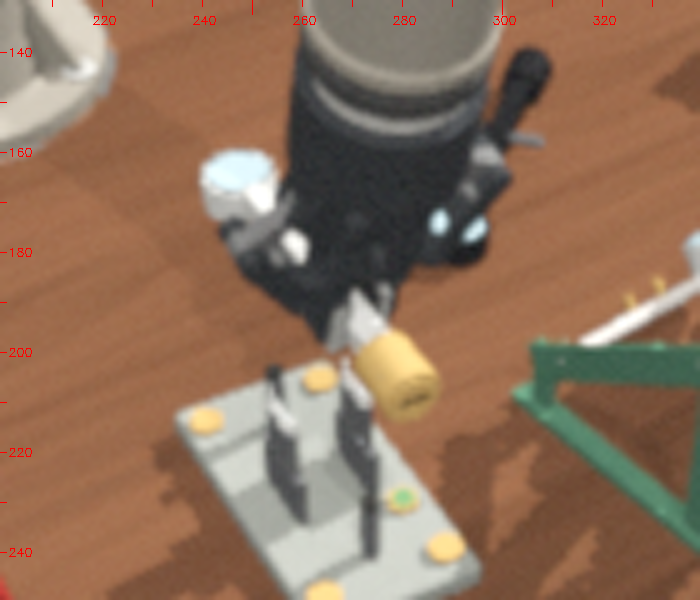

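```bash
python3 - <<'E'
from arm import *
t=load("d","top")
A=standp(.165)
c,s=np.cos(ST[2]),np.sin(ST[2]);Rz=np.array([[c,-s,0],[s,c,0],[0,0,1]])
print("pred",proj(t,A+(Rz@np.array([[0,.03,0],[0,-.03,0],[0,0,0],[-.082,0,-.006],[-.04,0,0]]).T).T))
C_=cloud(t);
for uv in [(269,270),(267,267),(271,272),(270,250),(271,245),(271,255),(262,230),(283,232)]: print(uv,C_[uv[1],uv[0]].round(4))
print(w(t,(272.2,230.8),z=.165),A)
st()
E
```

```text
pred [[258.98541638 230.36117834]
 [286.71411444 232.55940663]
 [272.86072727 231.46062283]
 [269.81242607 269.78042143]
 [271.41193587 250.08262778]]
(269, 270) [0.376  0.011  0.1592]
(267, 267) [0.3823 0.0152 0.1566]
(271, 272) [0.3717 0.0066 0.1585]
(270, 250) [0.4185 0.0089 0.1629]
(271, 245) [0.4292 0.0067 0.1623]
(271, 255) [0.4079 0.0067 0.1625]
(262, 230) [0.4614 0.0261 0.1641]
(283, 232) [ 0.4571 -0.0192  0.1641]
[0.45962402 0.00412327 0.165     ] [0.4582 0.0027 0.165 ]
 t=6.53 pos [0.4877 0.0027 0.1439] F [-0.31  1.24 -2.73] open 0.152
```

```bash
python3 - <<'E'
from arm import *
robot.movel(tcp(standp(.090),ST[2],0,DE)[0],v=.12); robot.dwell(.1); st("near")
print(robot.movel(tcp(standp(.0775),ST[2],0,DE)[0],v=.02,contact_N=2.0)); st("touch")
snap("e")
crop("e","top",230,170,320,290,5,"e1")
t=load("e","top");C_=cloud(t)
for uv in [(268,267),(269,269),(270,250),(271,245),(270,255),(262,230),(280,232)]: print(uv,C_[uv[1],uv[0]].round(4))
E
```

```text
near t=7.40 pos [0.489  0.0006 0.07  ] F [ 0.37 -0.6  -3.31] open 0.148
True
touch t=7.90 pos [4.881e-01 3.000e-04 5.930e-02] F [1.15 0.46 4.6 ] open 0.147
(600, 450, 3)
(268, 267) [0.3797 0.0116 0.0709]
(269, 269) [0.3751 0.0093 0.0715]
(270, 250) [0.4195 0.0071 0.0789]
(271, 245) [0.4312 0.0046 0.0764]
(270, 255) [0.4078 0.0071 0.0813]
(262, 230) [0.4706 0.0259 0.0115]
(280, 232) [ 0.462  -0.0169  0.0746]
```

View pics/e1.png

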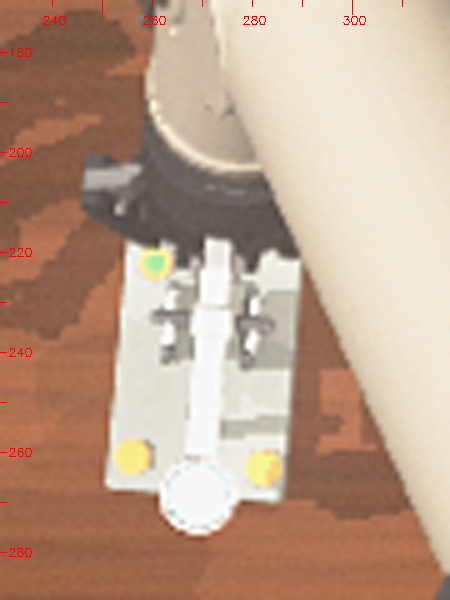

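```bash
cat >> arm.py <<'E'
def levels(tag,show=True):
    """fit bar/cell heights from top depth along the arm in stand frame"""
    t=load(tag,"top");C_=cloud(t).reshape(-1,3)
    c,s=np.cos(ST[2]),np.sin(ST[2]);L=C_-[ST[0],ST[1],0];x=c*L[:,0]+s*L[:,1];y=-s*L[:,0]+c*L[:,1];z=C_[:,2]
    out=[]
    for a,b in((-.098,-.07),(-.05,-.035),(-.035,-.02),(.015,.03),(.03,.045),(.068,.088)):
        m=(x>a)&(x<b)&(abs(y)<.004)&(z>.03)
        out.append((round((a+b)/2,3),m.sum(),round(float(np.median(z[m])),4) if m.any() else None))
    print(tag,out)
E
python3 - <<'E'
from arm import *
p=np.array(robot.get_state()["ee_pos"]);
robot.gripper_to(.3); st("rel")
snap("f0")
robot.dwell(.5); snap("f1")
levels("e");levels("f0");levels("f1")
crop("f1","top",230,170,320,290,5,"f1t")
crop("f1","scene",200,130,340,250,5,"f1s")
E
```

```text
rel t=8.28 pos [ 4.867e-01 -3.000e-04  5.800e-02] F [-0.3   0.29  0.91] open 0.303
e [(-0.084, np.int64(40), 0.0734), (-0.043, np.int64(23), 0.0782), (-0.028, np.int64(20), 0.078), (0.022, np.int64(52), 0.2008), (0.037, np.int64(119), 0.4687), (0.078, np.int64(75), 0.4766)]
f0 [(-0.084, np.int64(40), 0.0713), (-0.043, np.int64(22), 0.077), (-0.028, np.int64(21), 0.0776), (0.022, np.int64(52), 0.1975), (0.037, np.int64(115), 0.4691), (0.078, np.int64(75), 0.4751)]
f1 [(-0.084, np.int64(41), 0.071), (-0.043, np.int64(22), 0.0779), (-0.028, np.int64(20), 0.0761), (0.022, np.int64(55), 0.1967), (0.037, np.int64(112), 0.4687), (0.078, np.int64(77), 0.4761)]
(600, 450, 3)
(600, 700, 3)
```

View pics/f1s.png

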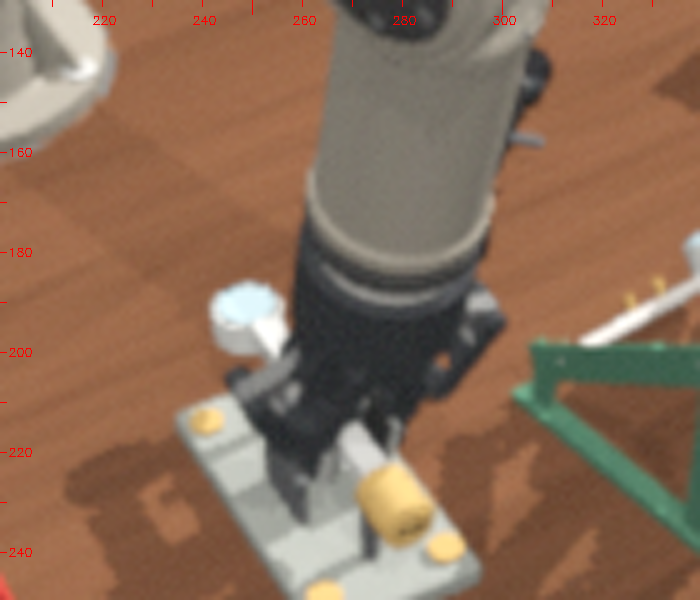

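View pics/f1t.png

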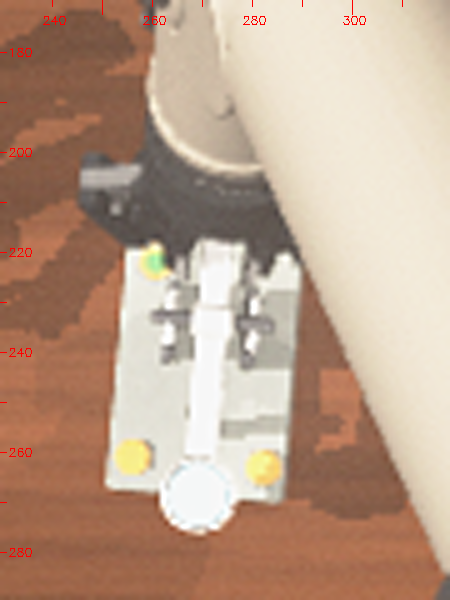

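```bash
python3 - <<'E'
from arm import *
robot.gripper_to(.5)
p=np.array(robot.get_state()["ee_pos"])
robot.movel(p+[0,0,.03],v=.06)
robot.movel(p+[0,0,.13],v=.25)
st()
snap("g0")
robot.move_pose(*tcp(rackp(0)+[-.02,-.04,.0],RK[2],35,DE,up=.10)); st("toward rack")
snap("g1")
levels("g0");levels("g1")
crop("g1","top",230,170,320,290,5,"g1t")
crop("g1","scene",200,130,340,250,5,"g1s")
E
```

```text
t=10.49 pos [ 4.873e-01 -2.000e-04  1.885e-01] F [ 0.57 -0.36 -1.38] open 0.502
toward rack t=11.53 pos [0.4618 0.2305 0.1765] F [ 0.8  -0.94  0.49] open 0.503
g0 [(-0.084, np.int64(40), 0.0709), (-0.043, np.int64(22), 0.0779), (-0.028, np.int64(20), 0.0782), (0.022, np.int64(148), 0.5846), (0.037, np.int64(177), 0.587), (0.078, np.int64(118), 0.5898)]
g1 [(-0.084, np.int64(40), 0.0709), (-0.043, np.int64(23), 0.0778), (-0.028, np.int64(19), 0.0776), (0.022, np.int64(26), 0.0782), (0.037, np.int64(18), 0.0786), (0.078, np.int64(29), 0.0824)]
(600, 450, 3)
(600, 700, 3)
```

View pics/g1s.png

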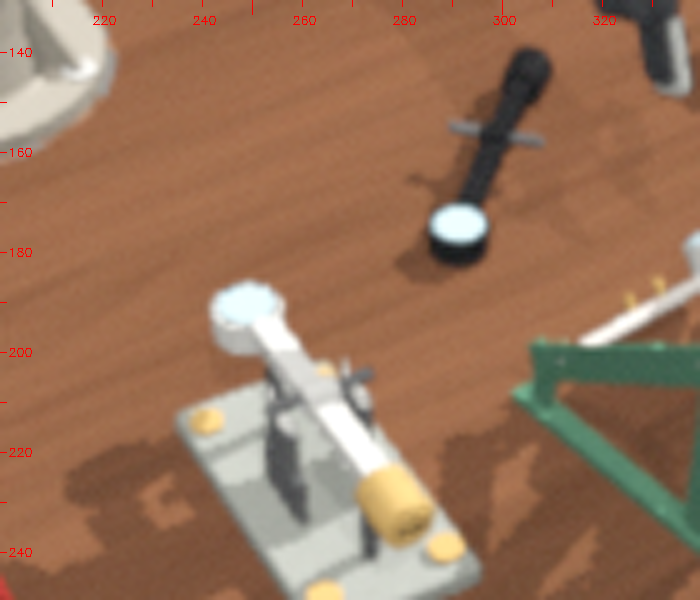

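View pics/g1t.png

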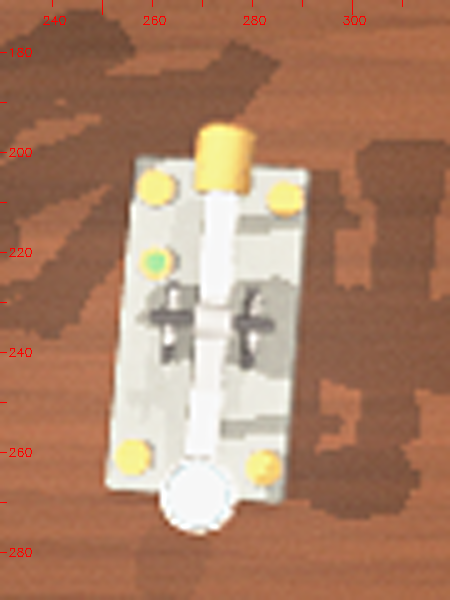

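```bash
cat > carry.py <<'E'
from arm import *
DE=10.;GD=.019
def t(P,yaw,phi,**k): return tcp(P,yaw,phi,DE,gd=GD,**k)
def pick(y):
    P=rackp(y)
    robot.gripper_to(.5)
    robot.move_pose(*t(P,RK[2],35,up=.07)); st("pre")
    print("contact",robot.movel(t(P,RK[2],35)[0],v=.08,contact_N=6)); st("down")
    robot.gripper_to(0); st("grip")
    robot.movel(t(P,RK[2],35,up=.06)[0],v=.12); st("lifted")
    for a in (t(P+[-.02,-.02,.0],RK[2],25,up=.15),t(standp(.25),ST[2],0),t(trayp(-.0,.22),TR[2],0)):
        print(None if robot.solve_ik(*a) is None else "ik ok")
def over(slot):
    robot.move_pose(*t(rackp(0)+[-.03,-.05,.0],RK[2],20,up=.16)); st("high")
    robot.move_pose(*t(standp(.26),ST[2],0)); st("over stand")
    robot.move_pose(*t(trayp(slot,.12),TR[2],0)); st("over tray")
E
python3 - <<'E'
from carry import *
pick(0)
s=robot.get_state()
snap("h"); crop("h","scene",290,130,430,230,5,"h1")
E
```

```text
pre t=12.22 pos [0.4963 0.2742 0.1529] F [ 0.06 -0.75  0.43] open 0.501
contact False
down t=13.24 pos [0.5368 0.2777 0.0972] F [ 0.21 -0.01  0.44] open 0.498
grip t=13.61 pos [0.5368 0.2777 0.0973] F [-3.07 -0.33  4.68] open 0.152
lifted t=14.26 pos [0.5024 0.2733 0.1448] F [-0.11 -0.45 -3.8 ] open 0.150
ik ok
ik ok
ik ok
(500, 700, 3)
```

View pics/h1.png

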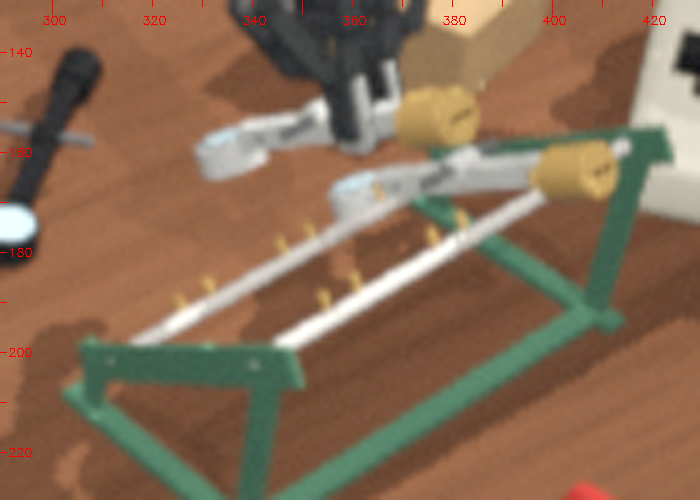

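```bash
python3 - <<'E'
from carry import *
over(-.046)
snap("i"); crop("i","top",300,150,440,290,4,"i1")
levels("i")
tt=load("i","top");p=trayp(-.046,.12)
c,s=np.cos(TR[2]),np.sin(TR[2]);Rz=np.array([[c,-s,0],[s,c,0],[0,0,1]])
print("pred",proj(tt,p+(Rz@np.array([[0,.03,0],[0,-.03,0],[0,0,0],[-.082,0,-.006],[.092,0,-.01]]).T).T))
C_=cloud(tt).reshape(-1,3);L=(C_-[p[0],p[1],0]);x=c*L[:,0]+s*L[:,1];y=-s*L[:,0]+c*L[:,1]
for a,b in((-.098,-.07),(-.05,-.035),(-.035,-.02)):
    m=(x>a)&(x<b)&(abs(y)<.004);print(a,np.median(C_[m,2]))
E
```

```text
high t=14.90 pos [0.4521 0.2217 0.2369] F [ 0.14  0.38 -4.37] open 0.146
over stand t=15.80 pos [0.4876 0.0021 0.2398] F [-0.29  1.5  -2.53] open 0.155
over tray t=17.09 pos [ 0.5107 -0.3084  0.1022] F [-0.91  0.84 -3.45] open 0.142
(560, 560, 3)
i [(-0.084, np.int64(39), 0.0713), (-0.043, np.int64(22), 0.0774), (-0.028, np.int64(21), 0.0774), (0.022, np.int64(25), 0.0782), (0.037, np.int64(19), 0.0786), (0.078, np.int64(30), 0.0833)]
pred [[395.46626928 222.86666452]
 [421.4262291  224.12685601]
 [408.45095903 223.49676565]
 [407.42454954 259.51203859]
 [407.0294489  184.76175846]]
-0.098 0.5576063418744357
-0.05 0.5458203625665992
-0.035 0.5417077912832509
```

View pics/i1.png

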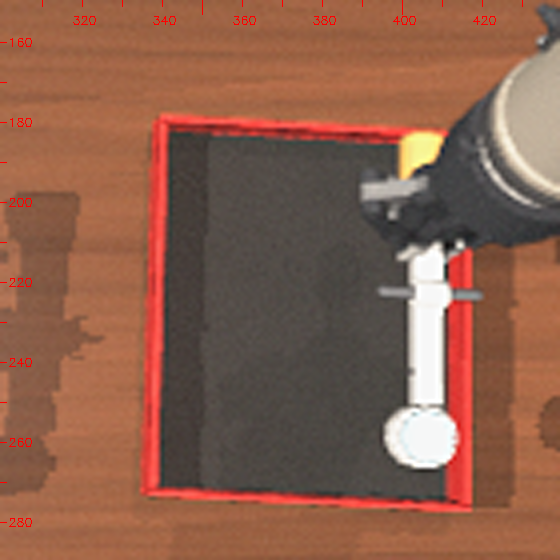

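```bash
cat >> carry.py <<'E'
def place(slot):
    robot.movel(t(trayp(slot,.040),TR[2],0)[0],v=.12); robot.dwell(.1); st("near")
    print("contact",robot.movel(t(trayp(slot,.0265),TR[2],0)[0],v=.02,contact_N=2.0)); st("touch")
E
python3 - <<'E'
from carry import *
place(-.046)
E
```

```text
near t=18.11 pos [ 0.51   -0.3116  0.0223] F [-0.45 -0.94 -3.  ] open 0.145
contact True
touch t=18.64 pos [ 0.5089 -0.3114  0.0106] F [ 0.52 -0.17  5.06] open 0.145
```

```bash
python3 - <<'E'
from carry import *
p=np.array(robot.get_state()["ee_pos"])
print(p,robot.movel(p-[0,0,.0014],v=.01,contact_N=8)); st()
robot.dwell(.1);st()
robot.gripper_to(.25); st("rel")
snap("j0")
robot.gripper_to(.35)
p=np.array(robot.get_state()["ee_pos"])
robot.movel(p+[0,0,.04],v=.08)
robot.movel(p+[0,0,.14],v=.3)
robot.move_pose(*t(standp(.26),ST[2],0)); st("over stand")
snap("j"); crop("j","top",300,150,440,290,4,"j1")
E
```

```text
[ 0.50890513 -0.31135306  0.01055663] False
 t=18.92 pos [ 0.5089 -0.3114  0.0106] F [-2.04  0.84  7.77] open 0.145
 t=19.02 pos [ 0.5088 -0.3114  0.0106] F [-2.21  0.75  6.93] open 0.145
rel t=19.27 pos [ 0.5087 -0.3113  0.0088] F [ 0.4  -0.43 -0.21] open 0.249
over stand t=21.98 pos [ 0.4883 -0.002   0.24  ] F [-0.51  0.01 -0.14] open 0.351
(560, 560, 3)
```

View pics/j1.png

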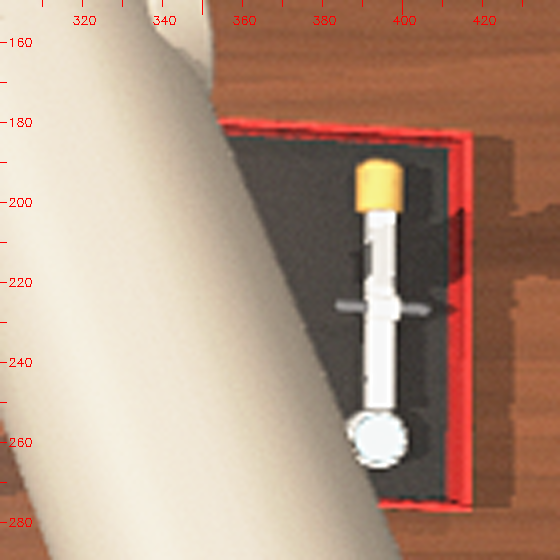

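```bash
python3 - <<'E'
from carry import *
tt=load("j","top");q=w(tt,(395,226.5),z=.028);d=q-[TR[0],TR[1],0];c,s=np.cos(TR[2]),np.sin(TR[2]);print("tray frame",c*d[0]+s*d[1],-s*d[0]+c*d[1])
robot.move_pose(*t(rackp(.04)+[-.03,-.05,.0],RK[2],30,up=.13)); st("high")
pick(.075)
snap("k"); crop("k","scene",290,130,430,230,5,"k1"); levels("k")
E
```

```text
tray frame 0.003417463410461772 -0.04538763637746257
high t=23.13 pos [0.4402 0.2596 0.2064] F [ 0.33 -0.16  0.04] open 0.349
pre t=23.97 pos [0.4896 0.3488 0.153 ] F [ 0.97 -1.53  0.62] open 0.502
contact False
down t=24.99 pos [0.5299 0.3527 0.0971] F [ 0.68 -0.56  0.68] open 0.503
grip t=25.36 pos [0.53   0.3525 0.0974] F [-2.86 -1.14  3.69] open 0.148
lifted t=26.01 pos [0.496 0.348 0.145] F [ 0.4  -0.45 -2.92] open 0.144
ik ok
ik ok
ik ok
(500, 700, 3)
k [(-0.084, np.int64(40), 0.0709), (-0.043, np.int64(23), 0.0769), (-0.028, np.int64(21), 0.0783), (0.022, np.int64(25), 0.0789), (0.037, np.int64(19), 0.0793), (0.078, np.int64(30), 0.083)]
```

View pics/k1.png

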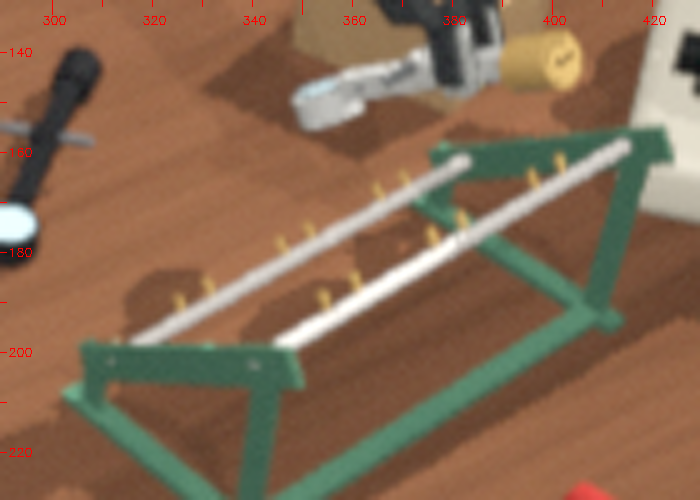

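```bash
python3 - <<'E'
from carry import *
over(.046)
place(.046)
snap("l"); crop("l","top",300,150,440,290,4,"l1"); levels("l")
E
```

```text
high t=26.80 pos [0.4516 0.2222 0.2371] F [-0.38  0.65 -2.39] open 0.150
over stand t=27.70 pos [0.4878 0.0029 0.2405] F [-0.75  1.17 -2.35] open 0.147
over tray t=28.73 pos [ 0.5147 -0.2163  0.1025] F [ 0.34  0.29 -2.72] open 0.144
near t=29.64 pos [ 0.5144 -0.2195  0.0221] F [-0.22  1.32 -2.55] open 0.150
contact True
touch t=30.18 pos [ 0.5133 -0.2195  0.0106] F [-0.31  0.44  5.2 ] open 0.146
(560, 560, 3)
l [(-0.084, np.int64(40), 0.0712), (-0.043, np.int64(22), 0.0769), (-0.028, np.int64(19), 0.0774), (0.022, np.int64(25), 0.078), (0.037, np.int64(19), 0.0786), (0.078, np.int64(30), 0.0821)]
```

View pics/l1.png

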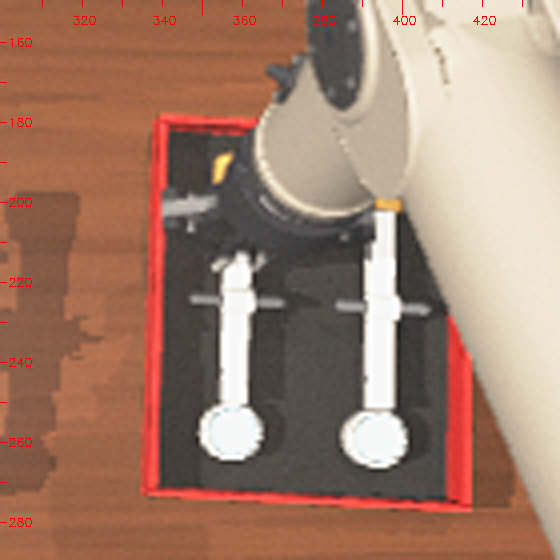

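```bash
python3 - <<'E'
from carry import *
p=np.array(robot.get_state()["ee_pos"])
robot.movel(p-[0,0,.0014],v=.01,contact_N=8); st()
robot.gripper_to(.25); st("rel")
robot.gripper_to(.35)
p=np.array(robot.get_state()["ee_pos"])
robot.movel(p+[0,0,.04],v=.08)
robot.movel(p+[0,0,.18],v=.3)
robot.set_joints([1.093,.311,.014,1.512,-.004,1.319,-.027]); st("home")
snap("m"); levels("m"); robot.dwell(.5); snap("n"); levels("n")
t_=load("n","top");C_=cloud(t_)
c,s=np.cos(TR[2]),np.sin(TR[2]);L=C_.reshape(-1,3)-[TR[0],TR[1],0];x=c*L[:,0]+s*L[:,1];y=-s*L[:,0]+c*L[:,1]
for sl in(-.046,.046):
    print(sl,[round(float(np.median(L[(abs(y-sl)<.004)&(x>a)&(x<b),2])),4) for a,b in((-.09,-.07),(-.05,-.02),(.02,.05),(.07,.088))])
E
```

```text
t=30.52 pos [ 0.5132 -0.2195  0.0106] F [-2.13  0.09  8.25] open 0.146
rel t=30.77 pos [ 0.5129 -0.2195  0.0088] F [-0.14 -0.11 -0.22] open 0.248
home t=33.77 pos [ 0.2337 -0.4971  0.2299] F [ 0.83 -0.03  0.15] open 0.349
m [(-0.084, np.int64(40), 0.0718), (-0.043, np.int64(23), 0.0775), (-0.028, np.int64(20), 0.0775), (0.022, np.int64(26), 0.0788), (0.037, np.int64(18), 0.0784), (0.078, np.int64(29), 0.0827)]
n [(-0.084, np.int64(41), 0.0708), (-0.043, np.int64(23), 0.0778), (-0.028, np.int64(21), 0.078), (0.022, np.int64(25), 0.0779), (0.037, np.int64(19), 0.0787), (0.078, np.int64(30), 0.0827)]
-0.046 [0.0226, 0.0264, 0.0264, 0.0288]
0.046 [0.0211, 0.0266, 0.026, 0.029]
```

View pics/n_scene.png

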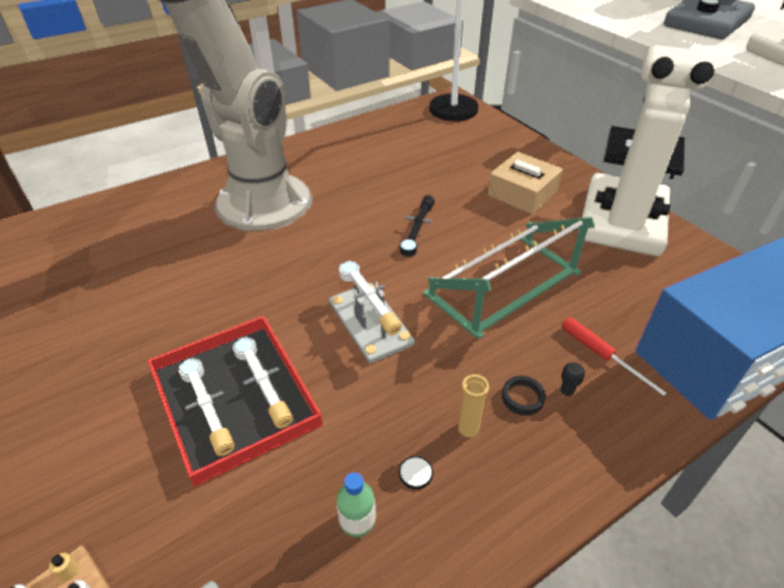

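View pics/n_top.png

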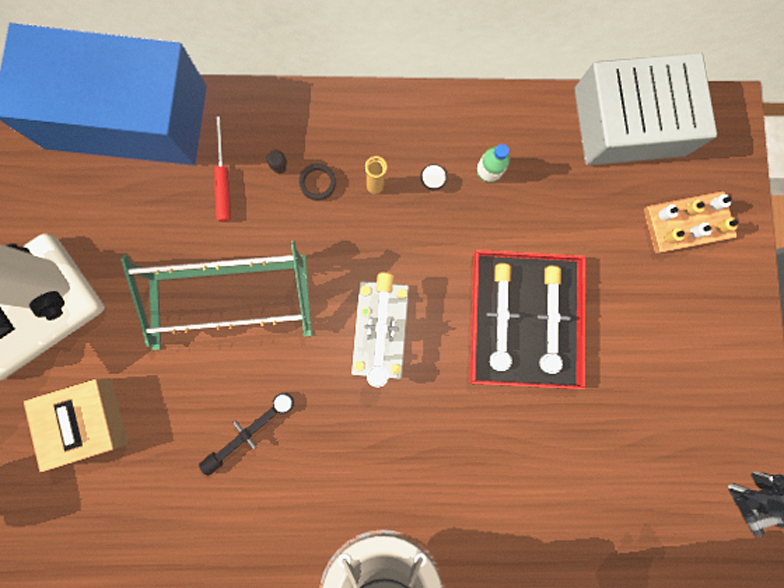

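All arms are in place, level, and the bystanders have not moved. Handing in.

```bash
python3 -c "
from cell import robot
print(robot.job_done())"
```

```text
the job is handed in; nothing more can be done
None
```

I found the balanced arm on the first try. It now rests level on the knife edges by its pin, and the other two lie flat in the red tray, mirror up. I handed the job in at about 34 s.

- **Good arm:** I tried the rack arm nearest the stand first. After the fingers let go it stayed level for about 25 s, with bar heights on both sides of the pin within about 1 mm. Its pin sits mid-way on both edges.
- **Rejects:** I did not try the other two on the stand. Only one arm is good, so both had to be wrong ones, and trying them would have meant taking the good arm off. I lowered each into the tray until it touched the floor before releasing it. Depth readings show both lying level, at tray y of about ±46 mm.
- **Other checks:** The final pictures show the bystanders, the black look-alike arm, the rack and the stand where they were, with the robot clear of everything. No check failed. While being set down, each reject touched about 1.6 mm higher than the expected 28 mm pin height, so one end may have settled by about that much on release.

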